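# Find the rocking corner of the setup plate and shim it

### The arm

A 6-joint arm with a two-finger parallel gripper is mounted at the origin on the work surface. World frame = base frame: x ahead of the robot, y to its left, z up, the work surface at z = 0. Lengths are in m, angles in rad, forces in N, time in s.
With the tool pointing down it reaches from about 0.3 to 0.875 m from the base axis. Payload 6.4 kg.
Tool frame: the origin (TCP) lies midway between the tips of the shut fingers; the grasp point (between the pads) lies ctrl.grip_point_offset behind it (ctrl.grip_point_offset is the distance from the TCP to the grasp point, in m); z points along the fingers, y is the direction in which the jaws open and shut (so a half turn about z gives the same grasp; the last joint's range is limited). The gripper opens to 85 mm and grips with 20 to 120 N. Pads are 22 mm wide; open, the fingers measure 114 mm over their backs; the gripper's body (76 mm by 85 mm) begins 54 mm behind the grasp point. The pads swing forward as they close: fully open they stand 13 mm farther back than shut.
Start: joints at [-1.321, 0.181, 1.607, -0, 1.354, -0.206], TCP at [0.253, -0.516, 0.231] pointing down, gripper open.
Joint ranges: [-2.99, 2.99], [-0.89, 2.07], [0.3, 2.58], [-1.14, 4.28], [0, 2.63], [-3.12, 3.12]. Speed limits (rad/s): [2.57, 2.57, 3.01, 3.14, 3.14, 3.14].

### API

Orientations are given as a unit quaternion [w, x, y, z].
In Python, from bench import ctrl, viewer gives the robot as it stands.
- The arm moves only by the shell command python3 -m handwheel 'ROWS' [OPENING]. ROWS is JSON, a list of rows, each an object with "travel": the shift along the tool's x, y, z as a fraction of full scale, a list of three; "dr": the turn, a rotation vector about the tool's x, y, z as a fraction of full scale, a list of three. A call has 1 to 20 rows; each row shifts and turns the pose as measured when the row begins, along the tool's axes as they then stand; what a row does not reach is not made up. Full scale, the value 1, is 150 mm for a shift and 30 degrees for a turn. A row lasts 1/12 s, in which the tool goes at most 41.7 mm and 7.16 degrees, less where a joint would pass 70% of its speed; a pose out of reach is approached as far as the arm can. A call with a number of a shift or a turn outside -1 to 1 is refused whole. A call with a gripper value outside its range is refused whole. OPENING is the opening, from -1 (shut) to 1 (fully open), set as the call begins (- or left out, the last holds). The fingers move at their own pace and stop on an object; the grip force is fixed at half the most. Time passes only in rows, so rows that do not move let the fingers close. It gives the time, the measured TCP pose, the force and the opening at its end, in the units of the state.
- ctrl.get_obs(): the state, without advancing time (a new reading comes with each control period).
- viewer.camera(name): name is "scene" or "top"; returns the picture (384x512x3 uint8, red, green, blue); there is no depth.
- viewer.get_calibration(name): a dict with "camera_matrix" (3x3 intrinsics, pixels), "R" (3x3) and "t" (3): a world point X has camera coordinates R X + t. Camera axes: x right, y down, z forward; pixel columns grow to the right and rows downward; lengths in m; the calibration is good to about 2 mm. A picture is of the moment at which its call begins. get_calibration takes no time and is no camera call.
- ctrl.hand_in(): hands the job in, once; it reports no verdict.
The state is a dict: "time_s": time; "q": joint angles; "dq": joint speeds; "joint_efforts": joint torques, N m; "eef_pos": TCP position; "eef_rot": TCP orientation; "wrist_force": force on the tool from outside, world axes, zero at the start; "torque": the same for the moment, N m; "opening": opening from 0.0 (shut) to 1.0 (fully open).
Only numpy, scipy, OpenCV 4.12 (cv2) and the standard library are available. Lean on these libraries where they do the work, as an engineer would, in place of code of your own. Each camera call takes 0.05 s, during which the arm holds its last target. There are 200 camera calls.

### The job

The race-car setup plate has one corner that rocks: with the fingertips, press on the black studs at the plate's corners, one after another, until you find the corner that sinks. Let it spring back, then press the orange shim lever belonging to that corner down flat on its housing and take the hand away. Do not press down any of the other three shims, and leave the car on the plate and the loose things around it where they are.

Things in the scene. Friction and masses are not known exactly. Their poses are not given: they have to be found in the camera images.
- plate: Aluminium setup plate, 140 (x) x 138 (y) x 8 mm, sprung on a centre post in a blue stand; level at rest, top 42 mm above the bench; origin: centre of its underside, z up. Three corners are firm (give under 1.5 mm). One, over a thin packing hidden in the stand, sinks about 5 mm at its black stud under about 4 N and springs back. Which one changes from run to run and cannot be seen.
- corner_a (a point): Top of the black stud (14 mm across, 4 mm high, top 46 mm above the bench) at the plate's +x +y corner, +50, +50 mm from the plate's centre in its x, y: the place to press to try this corner. Shim a belongs to this corner.
- corner_b (a point): Top of the black stud (14 mm across, 4 mm high, top 46 mm above the bench) at the plate's +x -y corner, +50, -50 mm from the plate's centre in its x, y: the place to press to try this corner. Shim b belongs to this corner.
- corner_c (a point): Top of the black stud (14 mm across, 4 mm high, top 46 mm above the bench) at the plate's -x -y corner, -50, -50 mm from the plate's centre in its x, y: the place to press to try this corner. Shim c belongs to this corner.
- corner_d (a point): Top of the black stud (14 mm across, 4 mm high, top 46 mm above the bench) at the plate's -x +y corner, -50, +50 mm from the plate's centre in its x, y: the place to press to try this corner. Shim d belongs to this corner.
- shim_a_pad (a point): Top of the orange pad (22 x 34 x 5 mm) of shim lever a, where to press it; 24 mm along the pad from its hinge, which is beside corner a just outside the plate, 47 mm above the bench. The pad points away from the plate (plate's +y). Raised, this point is about 58 mm above the bench; flat on its blue housing 49 mm, and 2 mm farther out.
- shim_a (a joint): Hinge of shim lever a (rad): 0 to 0.05 is raised (about 20 degrees up), 0.38 is flat on its housing, with its toe swung in under the foot, so that the corner no longer rocks. It moves under about 5 N at the pad and stays where it is left. At a firm corner it jams on the packing part-way (0.13 to 0.25) and cannot go flat.
- shim_b_pad (a point): Top of the orange pad (22 x 34 x 5 mm) of shim lever b, where to press it; 24 mm along the pad from its hinge, which is beside corner b just outside the plate, 47 mm above the bench. The pad points away from the plate (plate's -y). Raised, this point is about 58 mm above the bench; flat on its blue housing 49 mm, and 2 mm farther out.
- shim_b (a joint): Hinge of shim lever b (rad): 0 to 0.05 is raised (about 20 degrees up), 0.38 is flat on its housing, with its toe swung in under the foot, so that the corner no longer rocks. It moves under about 5 N at the pad and stays where it is left. At a firm corner it jams on the packing part-way (0.13 to 0.25) and cannot go flat.
- shim_c_pad (a point): Top of the orange pad (22 x 34 x 5 mm) of shim lever c, where to press it; 24 mm along the pad from its hinge, which is beside corner c just outside the plate, 47 mm above the bench. The pad points away from the plate (plate's -y). Raised, this point is about 58 mm above the bench; flat on its blue housing 49 mm, and 2 mm farther out.
- shim_c (a joint): Hinge of shim lever c (rad): 0 to 0.05 is raised (about 20 degrees up), 0.38 is flat on its housing, with its toe swung in under the foot, so that the corner no longer rocks. It moves under about 5 N at the pad and stays where it is left. At a firm corner it jams on the packing part-way (0.13 to 0.25) and cannot go flat.
- shim_d_pad (a point): Top of the orange pad (22 x 34 x 5 mm) of shim lever d, where to press it; 24 mm along the pad from its hinge, which is beside corner d just outside the plate, 47 mm above the bench. The pad points away from the plate (plate's +y). Raised, this point is about 58 mm above the bench; flat on its blue housing 49 mm, and 2 mm farther out.
- shim_d (a joint): Hinge of shim lever d (rad): 0 to 0.05 is raised (about 20 degrees up), 0.38 is flat on its housing, with its toe swung in under the foot, so that the corner no longer rocks. It moves under about 5 N at the pad and stays where it is left. At a firm corner it jams on the packing part-way (0.13 to 0.25) and cannot go flat.
- car_center (a point): Yellow model race car (115 x 48 x 28 mm) standing on the middle of the plate; its centre. Loose, to be left alone.
- tyre_center (a point): Spare black tyre lying flat on the bench (28 mm across, 14 high) between shims a and d; its centre. Loose, to be left alone.
- jar_center (a point): Small green jar (28 mm across, 42 high) on the bench between shims b and c; its centre. Loose, to be left alone.
- rotary_center (a point): Grey rotary hand tool standing upright, 195 mm tall, 56 across; its centre. Loose, to be left alone.
- water_center (a point): Clear bottle, 190 mm tall, 62 across; its centre. Loose, to be left alone.
- tape_center (a point): Roll of tape lying flat, 90 mm across, 24 high; its centre. Loose, to be left alone.
- driver: Red-handled screwdriver, 160 mm long, lying on the bench; loose, to be left alone.

How it is judged:
On the way, in this order (a step that is already met when the one before it is completed fails the run):
1. a corner of the plate was pressed and rocked down, all four shims still raised (angle between plate's own z axis and vertical above 0.045 rad and contact force between the fingers and plate above 0.5 N and value of joint each of shim_a, shim_b, shim_c, shim_d below 0.1 rad), for 0.1 s.
2. a shim is pressed down flat by the fingers, the plate level ((((value of joint shim_a above 0.33 rad and value of joint each of shim_b, shim_c, shim_d below 0.1 rad) and contact force between the fingers and shim_a above 0.5 N) or ((value of joint shim_b above 0.33 rad and value of joint each of shim_a, shim_c, shim_d below 0.1 rad) and contact force between the fingers and shim_b above 0.5 N) or ((value of joint shim_c above 0.33 rad and value of joint each of shim_a, shim_b, shim_d below 0.1 rad) and contact force between the fingers and shim_c above 0.5 N) or ((value of joint shim_d above 0.33 rad and value of joint each of shim_a, shim_b, shim_c below 0.1 rad) and contact force between the fingers and shim_d above 0.5 N)) and angle between plate's own z axis and vertical below 0.02 rad), for 0.05 s.
At the end, for the whole second after the job is handed in: exactly one shim, the rocking corner's (the only one that can), is flat (joint above 0.33 of 0.38 rad) and the other three are still raised (below 0.10); the plate is level within 0.015 rad; the car and the other loose things are within 20 mm of where they began (((value of joint shim_a above 0.33 rad and value of joint each of shim_b, shim_c, shim_d below 0.1 rad) or (value of joint shim_b above 0.33 rad and value of joint each of shim_a, shim_c, shim_d below 0.1 rad) or (value of joint shim_c above 0.33 rad and value of joint each of shim_a, shim_b, shim_d below 0.1 rad) or (value of joint shim_d above 0.33 rad and value of joint each of shim_a, shim_b, shim_c below 0.1 rad)) and angle between plate's own z axis and vertical below 0.015 rad and distance of each of car_center, tyre_center, jar_center, rotary_center, water_center, tape_center, driver from where it was at the start of the episode below 0.02 m); the robot touches nothing.
It fails at once if more than one of the shims has been pressed down (past 0.10 rad) (not (value of joint each of shim_b, shim_c, shim_d below 0.1 rad or value of joint each of shim_a, shim_c, shim_d below 0.1 rad or value of joint each of shim_a, shim_b, shim_d below 0.1 rad or value of joint each of shim_a, shim_b, shim_c below 0.1 rad)).
It fails at once if the car or another loose thing is moved, lifted or knocked over (more than 20 mm) (distance of any of car_center, tyre_center, jar_center, rotary_center, water_center, tape_center, driver from where it was at the start of the episode above 0.02 m).
It also fails if it takes over 51 s, if anything falls off the work surface, if the arm or the gripper's body presses on something with over 40 N, if the wrist force passes 120 N, or if a joint passes its speed limit or range.

## Working session

There is one attempt and no reset: what is moved stays moved. The work goes in short steps, Python scripts to look and compute and a shell command to move; the robot and the scene stay as the last step left them, time stands still between calls to the robot, and variables do not carry over. Pictures are saved under pics/ and viewed, about 8 in all and at most 12, crops included, and the job is handed in when it is done.

```bash
mkdir -p pics; python3 - <<'E'
from bench import ctrl, viewer
import cv2
for n in("scene","top"):
    im=viewer.camera(n); cv2.imwrite(f"pics/{n}0.png",im[:,:,::-1])
    print(n,viewer.get_calibration(n))
print(ctrl.get_obs(),ctrl.grip_point_offset)
E
```

```text
scene {'camera_matrix': array([[429.63645288,   0.        , 258.92242153],
       [  0.        , 429.63645288, 189.10167668],
       [  0.        ,   0.        ,   1.        ]]), 'R': array([[-0.85642325,  0.51590666,  0.01948196],
       [ 0.32951137,  0.57527165, -0.74865532],
       [-0.39744368, -0.63474629, -0.66267312]]), 't': array([ 0.46898041, -0.11187131,  1.57330208])}
top {'camera_matrix': array([[403.29562184,   0.        , 256.30056031],
       [  0.        , 403.29562184, 187.34349977],
       [  0.        ,   0.        ,   1.        ]]), 'R': array([[ 0.02809041, -0.99960189,  0.00264389],
       [-0.97808692, -0.02803146, -0.20630129],
       [ 0.20629327,  0.00320914, -0.97848494]]), 't': array([-0.04331646,  0.51737845,  1.35666279])}
{'time_s': 0.1, 'q': array([-1.32132344e+00,  1.81444868e-01,  1.60789487e+00,  1.96877064e-05,
        1.35382994e+00, -2.06319133e-01]), 'dq': array([-0.00189331, -0.00198091, -0.0009027 , -0.00074918,  0.00013251,
        0.00065051]), 'joint_efforts': array([ 5.14856288e-05, -4.45878875e+01, -3.52237558e+01, -4.30496402e-04,
        4.06004197e-03,  1.34182201e-05]), 'eef_pos': array([ 0.25298619, -0.51580315,  0.23049291]), 'eef_rot': array([-7.88538549e-04,  9.74144079e-01,  2.25926296e-01, -7.40321425e-06]), 'wrist_force': array([-0.20594211, -0.01102378,  0.1063175 ]), 'torque': array([0.01097625, 0.00315293, 0.02883696]), 'opening': 1.000610312656979} 0.0187
```

View pics/scene0.png

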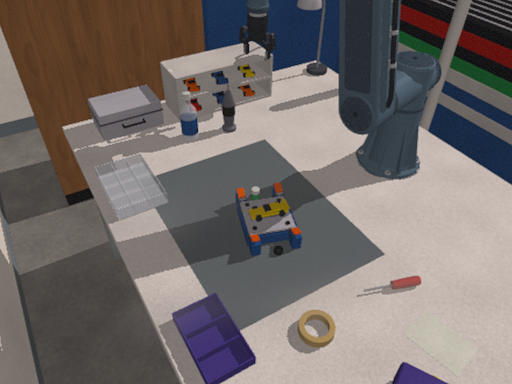

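View pics/top0.png

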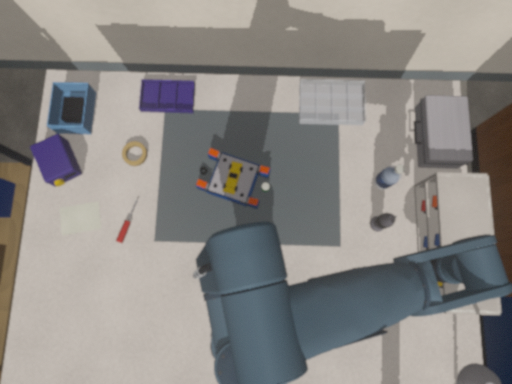

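The top view shows the tyre at (203,170) between pads a (213,153) and d (202,184). The jar at (265,185) is between b (264,170) and c (253,202). Next I'll measure the pads, with the studs as a cross-check.

```bash
cat > h.py <<'E'
import numpy as np, cv2
from bench import ctrl, viewer
def ray(n,uv,z):
    c=viewer.get_calibration(n); R,t=c["R"],c["t"]
    d=R.T@np.linalg.inv(c["camera_matrix"])@[uv[0],uv[1],1]; o=-R.T@t
    return o+d*(z-o[2])/d[2]
def proj(n,X):
    c=viewer.get_calibration(n); p=c["camera_matrix"]@(c["R"]@np.array(X)+c["t"]); return p[:2]/p[2]
E
python3 - <<'E'
from h import *
for n,(x0,y0,x1,y1) in {"top":(190,135,280,220),"scene":(225,175,310,260)}.items():
    im=cv2.imread(f"pics/{n}0.png"); hsv=cv2.cvtColor(im,cv2.COLOR_BGR2HSV)
    m=cv2.inRange(hsv,(3,160,120),(16,255,255)); 
    k=np.zeros_like(m);k[y0:y1,x0:x1]=m[y0:y1,x0:x1]
    N,_,st,ce=cv2.connectedComponentsWithStats(k)
    P=[]
    for s,c in zip(st[1:],ce[1:]):
        if s[4]>8: X=ray(n,c,.055);P.append(X);print(n,c.round(1),s[4],X.round(4))
    print("mean",np.mean(P,0))
    g=cv2.inRange(hsv,(0,0,0),(180,255,70))
    k=np.zeros_like(g);k[y0:y1,x0:x1]=g[y0:y1,x0:x1]
    N,_,st,ce=cv2.connectedComponentsWithStats(k)
    for s,c in zip(st[1:],ce[1:]):
        if 5<s[4]<150: print(" dark",c.round(1),s[4],ray(n,c,.046).round(4))
    cr=cv2.resize(im[y0:y1,x0:x1],None,fx=6,fy=6,interpolation=cv2.INTER_CUBIC);cv2.imwrite(f"pics/c_{n}.png",cr)
a=cv2.imread("pics/c_top.png");b=cv2.imread("pics/c_scene.png")
h=min(len(a),len(b));cv2.imwrite("pics/crop.png",cv2.resize(np.hstack([a[:h],b[:h]]),(800,int(800*h/(a.shape[1]+b.shape[1])))))
E
```

```text
top [213.2 151.9] 45 [0.6427 0.1283 0.055 ]
top [264.  168.8] 42 [ 0.5858 -0.0538  0.055 ]
top [201.1 182.9] 46 [0.5284 0.165  0.055 ]
top [252.6 200.8] 39 [ 0.4701 -0.0173  0.055 ]
mean [0.55675536 0.05553824 0.055     ]
 dark [203.6 170.1] 58 [0.5771 0.1603 0.046 ]
 dark [257.4 172.7] 7 [ 0.5732 -0.0311  0.046 ]
 dark [232.9 175.1] 23 [0.5619 0.0554 0.046 ]
 dark [246.9 204.2] 13 [0.459  0.0024 0.046 ]
scene [277.7 187.2] 56 [ 0.4711 -0.0142  0.055 ]
scene [240.6 192.4] 65 [ 0.5846 -0.0511  0.055 ]
scene [295.7 230.7] 49 [0.5284 0.1685 0.055 ]
scene [254.4 237.6] 52 [0.6433 0.1326 0.055 ]
mean [0.55685552 0.05894005 0.055     ]
 dark [266.9 192.5] 141 [ 0.5084 -0.0181  0.046 ]
 dark [248.6 197.8] 20 [ 0.5705 -0.0255  0.046 ]
 dark [278.4 199.9] 13 [0.4956 0.0286 0.046 ]
 dark [246.6 204.1] 11 [ 0.59   -0.0041  0.046 ]
 dark [266.4 207. ] 42 [0.5446 0.037  0.046 ]
 dark [254.2 206.9] 10 [0.5762 0.0181 0.046 ]
 dark [281.6 213. ] 32 [0.5186 0.0815 0.046 ]
 dark [258.4 217.9] 33 [0.5893 0.0644 0.046 ]
 dark [287.5 222.4] 11 [0.5251 0.1226 0.046 ]
 dark [254.4 227.6] 15 [0.6195 0.0923 0.046 ]
 dark [263.4 244.3] 7 [0.6301 0.1594 0.046 ]
```

View pics/crop.png

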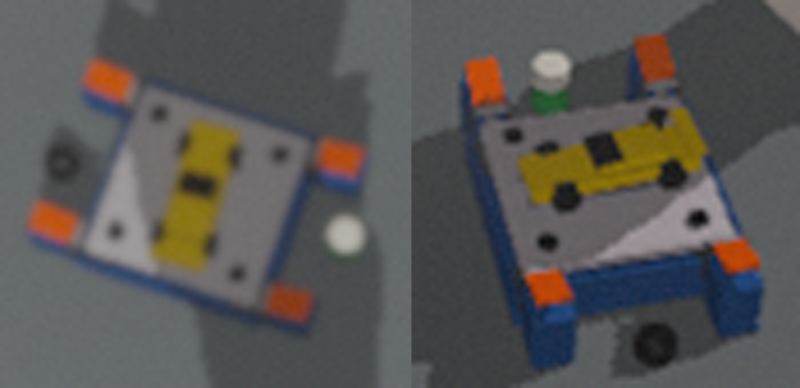

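The crop shows four dark studs, each beside its orange pad, and the car running along plate x. Both views put the centre at about (0.557, 0.057), yaw about −17.4°. Measured stud positions agree with this within about 3 mm. I'll shut the gripper, raise it and align it with the plate.

```bash
python3 -m handwheel '[{"travel":[0,0,-0.15],"dr":[0,0,0.238]},{"travel":[0,0,-0.15],"dr":[0,0,0.238]},{"travel":[0,0,-0.1],"dr":[0,0,0.238]},{"travel":[0,0,0],"dr":[0,0,0.238]},{"travel":[0,0,0],"dr":[0,0,0.238]},{"travel":[0,0,0],"dr":[0,0,0.238]},{"travel":[0,0,0],"dr":[0,0,0]}]' -1
cat >> h.py <<'E'
from scipy.spatial.transform import Rotation as Ro
C=np.array([.557,.057]); yaw=np.radians(-17.4); ex=np.array([np.cos(yaw),np.sin(yaw)]); ey=np.array([-ex[1],ex[0]])
def stud(s): 
    i,j=dict(a=(1,1),b=(1,-1),c=(-1,-1),d=(-1,1))[s]; return C+.05*(i*ex+j*ey)
def togo(X):
    o=ctrl.get_obs(); q=o["eef_rot"]; R=Ro.from_quat([q[1],q[2],q[3],q[0]])
    print("t",round(o["time_s"],2),"pos",o["eef_pos"].round(4),"F",o["wrist_force"].round(2),"xyaw",np.degrees(np.arctan2(*R.as_matrix()[[1,0],0])).round(1),"ztool",R.as_matrix()[:,2].round(3),"open",round(o["opening"],2))
    print("go (fractions)",(R.inv().apply(np.array(X)-o["eef_pos"])/.15).round(3))
E
python3 -c "
from h import *
togo([*stud('b'),.10])
for n,p in dict(rot=(385,220),wat=(387,177)).items(): print(n,ray('top',p,.1))"
```

```text
time_s: 0.68
eef_pos: [0.2524, -0.5135, 0.289]
eef_rot: [-0.005, 0.988, -0.151, -0.002]
wrist_force: [0.2, -0.3, -1.2]
opening: 0.01
t 0.68 pos [ 0.2524 -0.5135  0.289 ] F [ 0.22 -0.32 -1.22] xyaw -17.4 ztool [-0.003  0.01  -1.   ] open 0.01
go (fractions) [ 1.141 -3.892  1.289]
rot [ 0.4099649  -0.45994896  0.1       ]
wat [ 0.55739781 -0.47231096  0.1       ]
```

```bash
python3 -m handwheel '[{"travel":[0.07,-0.24,0]},{"travel":[0.07,-0.24,0]},{"travel":[0.07,-0.24,0]},{"travel":[0.07,-0.24,0]},{"travel":[0.07,-0.24,0]},{"travel":[0.07,-0.24,0]},{"travel":[0.07,-0.24,0]},{"travel":[0.07,-0.24,0]},{"travel":[0.07,-0.24,0]},{"travel":[0.07,-0.24,0]},{"travel":[0.07,-0.24,0]},{"travel":[0.07,-0.24,0]},{"travel":[0.07,-0.24,0]},{"travel":[0.07,-0.24,0]},{"travel":[0.07,-0.24,0]},{"travel":[0,0,0]}]'
python3 -c "
from h import *
togo([*stud('b'),.10])"
```

```text
t 0.68 pos [ 0.2524 -0.5135  0.289 ] F [ 0.22 -0.32 -1.22] xyaw -17.4 ztool [-0.003  0.01  -1.   ] open 0.01
go (fractions) [ 1.141 -3.892  1.289]validation failed for argument at $[0]...
```

Rows need "dr" too.

```bash
python3 -m handwheel '[{"travel":[0.07,-0.24,0],"dr":[0,0,0]},{"travel":[0.07,-0.24,0],"dr":[0,0,0]},{"travel":[0.07,-0.24,0],"dr":[0,0,0]},{"travel":[0.07,-0.24,0],"dr":[0,0,0]},{"travel":[0.07,-0.24,0],"dr":[0,0,0]},{"travel":[0.07,-0.24,0],"dr":[0,0,0]},{"travel":[0.07,-0.24,0],"dr":[0,0,0]},{"travel":[0.07,-0.24,0],"dr":[0,0,0]},{"travel":[0.07,-0.24,0],"dr":[0,0,0]},{"travel":[0.07,-0.24,0],"dr":[0,0,0]},{"travel":[0.07,-0.24,0],"dr":[0,0,0]},{"travel":[0.07,-0.24,0],"dr":[0,0,0]},{"travel":[0.07,-0.24,0],"dr":[0,0,0]},{"travel":[0.07,-0.24,0],"dr":[0,0,0]},{"travel":[0.07,-0.24,0],"dr":[0,0,0]},{"travel":[0,0,0],"dr":[0,0,0]}]'
python3 -c "
from h import *
togo([*stud('b'),.10])"
```

```text
time_s: 2.02
eef_pos: [0.5598, -0.0144, 0.2863]
eef_rot: [-0.008, 0.992, -0.122, -0.005]
wrist_force: [-0.4, -0.9, -0.2]
opening: -0.001
t 2.02 pos [ 0.5598 -0.0144  0.2863] F [-0.39 -0.92 -0.19] xyaw -14.0 ztool [-0.009  0.018 -1.   ] open -0.0
go (fractions) [ 0.195 -0.087  1.241]
```

```bash
python3 -m handwheel '[{"travel":[0.1,-0.045,0.2],"dr":[-0.03,0.025,0.113]},{"travel":[0.09,-0.04,0.2],"dr":[0,0,0]},{"travel":[0,0,0.2],"dr":[0,0,0]},{"travel":[0,0,0.2],"dr":[0,0,0]},{"travel":[0,0,0.2],"dr":[0,0,0]},{"travel":[0,0,0.2],"dr":[0,0,0]},{"travel":[0,0,0],"dr":[0,0,0]},{"travel":[0,0,0],"dr":[0,0,0]}]'
python3 -c "
from h import *
togo([*stud('b'),.05])
for n in('scene','top'): cv2.imwrite(f'pics/{n}1.png',viewer.camera(n)[:,:,::-1])
a=cv2.imread('pics/scene1.png')[160:260,200:333];cv2.imwrite('pics/s1.png',cv2.resize(a,None,fx=6,fy=6,interpolation=cv2.INTER_CUBIC))"
```

```text
time_s: 2.68
eef_pos: [0.5929, -0.0054, 0.0991]
eef_rot: [0.001, 0.991, -0.134, 0.001]
wrist_force: [-0.2, 0.0, 1.2]
opening: -0.001
t 2.68 pos [ 0.5929 -0.0054  0.0991] F [-0.18  0.03  1.2 ] xyaw -15.4 ztool [ 0.001 -0.003 -1.   ] open -0.0
go (fractions) [-0.02   0.007  0.327]
```

View pics/s1.png

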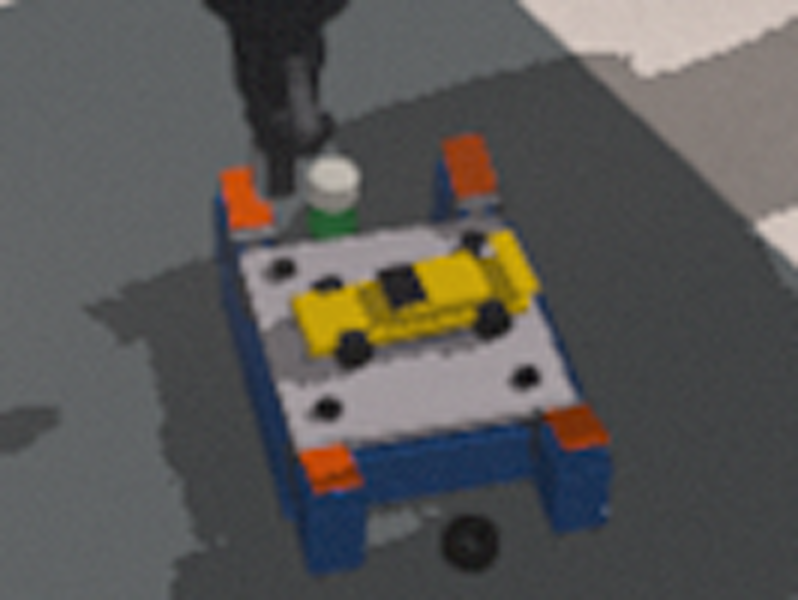

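The tip at crop (280,190) is above stud b at crop (284,268), clear of the jar and pad. I'll descend to 49 mm, then probe.

```bash
python3 -m handwheel '[{"travel":[-0.02,0.007,0.13],"dr":[0,0,0.06]},{"travel":[0,0,0.13],"dr":[0,0,0]},{"travel":[0,0,0.06],"dr":[0,0,0]},{"travel":[0,0,0],"dr":[0,0,0]}]'
python3 -c "
from h import *
togo([*stud('b'),.043])"
python3 -m handwheel '[{"travel":[0,0,0.015],"dr":[0,0,0]},{"travel":[0,0,0],"dr":[0,0,0]}]'
python3 -m handwheel '[{"travel":[0,0,0.015],"dr":[0,0,0]},{"travel":[0,0,0],"dr":[0,0,0]}]'
```

```text
time_s: 3.12
eef_pos: [0.5979, -0.0077, 0.0617]
eef_rot: [0.002, 0.989, -0.149, 0.01]
wrist_force: [-0.1, 0.5, -0.2]
opening: -0.001
t 3.12 pos [ 0.5979 -0.0077  0.0617] F [-0.15  0.55 -0.21] xyaw -17.1 ztool [ 0.02  -0.007 -1.   ] open -0.0
go (fractions) [-0.059  0.003  0.123]
time_s: 3.28
eef_pos: [0.6001, -0.0083, 0.0626]
eef_rot: [0.002, 0.989, -0.149, 0.012]
wrist_force: [-0.5, 0.2, -0.2]
opening: -0.002
time_s: 3.45
eef_pos: [0.6019, -0.0086, 0.063]
eef_rot: [0.002, 0.989, -0.148, 0.014]
wrist_force: [0.1, 0.4, 0.8]
opening: 0.003
```

```bash
python3 -c "
from h import *
o=ctrl.get_obs();print(o['q'].round(3),o['dq'].round(3),o['joint_efforts'].round(1));togo([*stud('b'),.06])"
python3 -m handwheel '[{"travel":[-0.08,0,0.02],"dr":[0,-0.05,0]},{"travel":[0,0,0],"dr":[0,0,0]}]'
python3 -c "
from h import *
o=ctrl.get_obs();print(o['q'].round(3),o['dq'].round(3),o['joint_efforts'].round(1));togo([*stud('b'),.06])"
python3 -m handwheel '[{"travel":[0,0,0],"dr":[0,0,0]},{"travel":[0,0,0],"dr":[0,0,0]}]'
python3 -c "
from h import *
o=ctrl.get_obs();print(o['q'].round(3),o['dq'].round(3),o['joint_efforts'].round(1));togo([*stud('b'),.06])"
```

```text
[-0.21   0.42   1.675 -0.003  1.017  1.66 ] [ 0.001 -0.021 -0.017  0.001  0.011 -0.002] [ -0.1 -50.9 -30.   -0.   -0.3  -0. ]
t 3.45 pos [ 0.6019 -0.0086  0.063 ] F [0.09 0.35 0.83] xyaw -17.1 ztool [ 0.028 -0.009 -1.   ] open 0.0
go (fractions) [-0.084  0.005  0.017]
time_s: 3.62
eef_pos: [0.5905, -0.005, 0.0607]
eef_rot: [0.0, 0.989, -0.148, 0.001]
wrist_force: [0.6, 0.3, 0.2]
opening: -0.003
[-0.209  0.417  1.685 -0.     1.037  1.659] [-0.003 -0.01  -0.034 -0.005 -0.035  0.001] [ -0.4 -51.9 -31.1  -0.   -0.1  -0. ]
t 3.62 pos [ 0.5905 -0.005   0.0607] F [0.55 0.25 0.15] xyaw -17.1 ztool [ 0.003 -0.001 -1.   ] open -0.0
go (fractions) [-0.003  0.006  0.005]
time_s: 3.78
eef_pos: [0.5902, -0.0048, 0.061]
eef_rot: [0.0, 0.989, -0.148, 0.001]
wrist_force: [0.0, 0.0, -0.4]
opening: 0.0
[-0.209  0.416  1.685  0.     1.037  1.659] [-0.002 -0.004 -0.002 -0.    -0.001 -0.001] [ -0.  -50.3 -29.3   0.   -0.   -0. ]
t 3.78 pos [ 0.5902 -0.0048  0.061 ] F [ 0.04  0.04 -0.36] xyaw -17.0 ztool [ 0.002 -0.    -1.   ] open 0.0
go (fractions) [-0.001  0.006  0.006]
```

Holding is stable now, and the earlier drift was leftover motion. Going down.

```bash
python3 -m handwheel '[{"travel":[0,0,0.04],"dr":[0,0,0]},{"travel":[0,0,0.035],"dr":[0,0,0]},{"travel":[0,0,0],"dr":[0,0,0]}]'
python3 -c "
from h import *
togo([*stud('b'),.045])"
```

```text
time_s: 4.03
eef_pos: [0.5904, -0.0048, 0.049]
eef_rot: [0.0, 0.989, -0.148, 0.002]
wrist_force: [0.0, 0.5, 1.1]
opening: -0.001
t 4.03 pos [ 0.5904 -0.0048  0.049 ] F [0.02 0.5  1.07] xyaw -17.0 ztool [ 0.003 -0.001 -1.   ] open -0.0
go (fractions) [-0.003  0.007  0.026]
```

```bash
python3 -m handwheel '[{"travel":[0,0,0.025],"dr":[0,0,0]},{"travel":[0,0,0.01],"dr":[0,0,0]}]'
python3 -m handwheel '[{"travel":[0,0,0.015],"dr":[0,0,0]},{"travel":[0,0,0.015],"dr":[0,0,0]}]'
python3 -m handwheel '[{"travel":[0,0,0.02],"dr":[0,0,0]},{"travel":[0,0,0.02],"dr":[0,0,0]}]'
```

```text
time_s: 4.2
eef_pos: [0.5912, -0.005, 0.0452]
eef_rot: [0.0, 0.989, -0.148, 0.002]
wrist_force: [-10.7, 1.7, 25.8]
opening: -0.002
time_s: 4.37
eef_pos: [0.5912, -0.005, 0.0452]
eef_rot: [0.0, 0.989, -0.148, 0.001]
wrist_force: [-10.6, 0.9, 23.6]
opening: 0.001
time_s: 4.53
eef_pos: [0.5913, -0.005, 0.0451]
eef_rot: [0.001, 0.989, -0.147, -0.0]
wrist_force: [-14.0, 1.6, 29.0]
opening: 0.001
```

Corner b is firm: 25–29 N at 45 mm. Next is corner a, passing over the car at about 100 mm.

```bash
python3 -m handwheel '[{"travel":[0,0,-0.18],"dr":[0,0,0]},{"travel":[0,0,-0.19],"dr":[0,0,0]},{"travel":[0,-0.1,0],"dr":[0,0,0]},{"travel":[0,-0.2,0],"dr":[0,0,0]},{"travel":[0,-0.2,0],"dr":[0,0,0]},{"travel":[0,-0.15,0],"dr":[0,0,0]},{"travel":[0,0,0],"dr":[0,0,0]},{"travel":[0,0,0],"dr":[0,0,0]},{"travel":[0,0,0],"dr":[0,0,0]}]'
python3 -c "
from h import *
togo([*stud('a'),.060])"
```

```text
time_s: 5.28
eef_pos: [0.6212, 0.0907, 0.103]
eef_rot: [0.001, 0.989, -0.148, 0.0]
wrist_force: [0.8, 0.0, -0.2]
opening: 0.0
t 5.28 pos [0.6212 0.0907 0.103 ] F [ 0.79  0.01 -0.19] xyaw -17.1 ztool [ 0.001 -0.002 -1.   ] open 0.0
go (fractions) [-0.009  0.008  0.287]
```

```bash
python3 -m handwheel '[{"travel":[-0.009,0.005,0.1],"dr":[0,0,0]},{"travel":[0,0,0.1],"dr":[0,0,0]},{"travel":[0,0,0.08],"dr":[0,0,0]},{"travel":[0,0,0.04],"dr":[0,0,0]},{"travel":[0,0,0.02],"dr":[0,0,0]},{"travel":[0,0,0],"dr":[0,0,0]},{"travel":[0,0,0],"dr":[0,0,0]}]'
python3 -c "
from h import *
togo([*stud('a'),.045])"
```

```text
time_s: 5.87
eef_pos: [0.6187, 0.0843, 0.0489]
eef_rot: [0.002, 0.989, -0.151, -0.0]
wrist_force: [-0.5, -1.0, -0.9]
opening: 0.001
t 5.87 pos [0.6187 0.0843 0.0489] F [-0.45 -0.98 -0.87] xyaw -17.4 ztool [-0.001 -0.003 -1.   ] open 0.0
go (fractions) [-0.004 -0.037  0.026]
```

```bash
python3 -m handwheel '[{"travel":[0,-0.03,0],"dr":[0,0,0]},{"travel":[0,0,0.025],"dr":[0,0,0]},{"travel":[0,0,0.015],"dr":[0,0,0]}]'
python3 -m handwheel '[{"travel":[0,0,0.015],"dr":[0,0,0]},{"travel":[0,0,0.015],"dr":[0,0,0]}]'
```

```text
time_s: 6.12
eef_pos: [0.6216, 0.0883, 0.0454]
eef_rot: [0.002, 0.989, -0.151, 0.001]
wrist_force: [-9.2, -2.6, 16.3]
opening: 0.002
time_s: 6.28
eef_pos: [0.6216, 0.0883, 0.0453]
eef_rot: [0.003, 0.989, -0.15, 0.0]
wrist_force: [-9.2, -2.1, 19.3]
opening: -0.0
```

Corner a is also firm (16–19 N at 45.3 mm). Next is d.

```bash
python3 -m handwheel '[{"travel":[0,0,-0.18],"dr":[0,0,0]},{"travel":[0,0,-0.05],"dr":[0,0,0]},{"travel":[-0.1,0,0],"dr":[0,0,0]},{"travel":[-0.2,0,0],"dr":[0,0,0]},{"travel":[-0.2,0,0],"dr":[0,0,0]},{"travel":[-0.15,0,0],"dr":[0,0,0]},{"travel":[0,0,0],"dr":[0,0,0]},{"travel":[0,0,0],"dr":[0,0,0]},{"travel":[0,0,0],"dr":[0,0,0]}]'
python3 -c "
from h import *
togo([*stud('d'),.050])"
```

```text
time_s: 7.03
eef_pos: [0.5294, 0.1192, 0.0853]
eef_rot: [0.002, 0.989, -0.149, 0.006]
wrist_force: [-0.3, -1.8, -0.1]
opening: -0.003
t 7.03 pos [0.5294 0.1192 0.0853] F [-0.33 -1.75 -0.12] xyaw -17.2 ztool [ 0.012 -0.006 -1.   ] open -0.0
go (fractions) [-0.037  0.006  0.235]
```

```bash
python3 -m handwheel '[{"travel":[-0.03,0,0.1],"dr":[0,-0.025,0]},{"travel":[0,0,0.08],"dr":[0,0,0]},{"travel":[0,0,0.04],"dr":[0,0,0]},{"travel":[0,0,0.01],"dr":[0,0,0]},{"travel":[0,0,0],"dr":[0,0,0]},{"travel":[0,0,0],"dr":[0,0,0]}]'
python3 -c "
from h import *
togo([*stud('d'),.045])"
```

```text
time_s: 7.53
eef_pos: [0.528, 0.1192, 0.0458]
eef_rot: [0.001, 0.989, -0.15, -0.001]
wrist_force: [-1.0, 2.1, 5.0]
opening: 0.001
t 7.53 pos [0.528  0.1192 0.0458] F [-0.99  2.11  4.99] xyaw -17.3 ztool [-0.002 -0.002 -1.   ] open 0.0
go (fractions) [-0.025  0.004  0.005]
```

```bash
python3 -m handwheel '[{"travel":[0,0,0.015],"dr":[0,0,0]},{"travel":[0,0,0.015],"dr":[0,0,0]}]'
python3 -m handwheel '[{"travel":[0,0,0.02],"dr":[0,0,0]},{"travel":[0,0,0.02],"dr":[0,0,0]}]'
```

```text
time_s: 7.7
eef_pos: [0.5283, 0.1194, 0.045]
eef_rot: [0.001, 0.989, -0.15, -0.002]
wrist_force: [-13.5, -1.3, 29.6]
opening: -0.001
time_s: 7.87
eef_pos: [0.5283, 0.1194, 0.045]
eef_rot: [0.002, 0.989, -0.15, -0.003]
wrist_force: [-12.8, -1.6, 28.2]
opening: 0.003
```

Corner d is firm (28 N), so it should be c. I'll go over the car and confirm.

```bash
python3 -m handwheel '[{"travel":[-0.02,0,-0.18],"dr":[0,0,0]},{"travel":[0,0,-0.19],"dr":[0,0,0]},{"travel":[0,0.1,0],"dr":[0,0,0]},{"travel":[0,0.2,0],"dr":[0,0,0]},{"travel":[0,0.2,0],"dr":[0,0,0]},{"travel":[0,0.15,0],"dr":[0,0,0]},{"travel":[0,0,0],"dr":[0,0,0]},{"travel":[0,0,0],"dr":[0,0,0]},{"travel":[0,0,0],"dr":[0,0,0]}]'
python3 -c "
from h import *
togo([*stud('c'),.050])"
```

```text
time_s: 8.62
eef_pos: [0.5001, 0.024, 0.1095]
eef_rot: [0.002, 0.989, -0.149, 0.003]
wrist_force: [-0.8, -0.2, -0.5]
opening: -0.001
t 8.62 pos [0.5001 0.024  0.1095] F [-0.77 -0.17 -0.47] xyaw -17.1 ztool [ 0.005 -0.005 -1.   ] open -0.0
go (fractions) [-0.039  0.009  0.397]
```

```bash
python3 -m handwheel '[{"travel":[-0.035,0,0.1],"dr":[0,-0.01,0]},{"travel":[0,0,0.12],"dr":[0,0,0]},{"travel":[0,0,0.1],"dr":[0,0,0]},{"travel":[0,0,0.05],"dr":[0,0,0]},{"travel":[0,0,0.015],"dr":[0,0,0]},{"travel":[0,0,0],"dr":[0,0,0]},{"travel":[0,0,0],"dr":[0,0,0]}]'
python3 -c "
from h import *
togo([*stud('c'),.041])"
```

```text
time_s: 9.2
eef_pos: [0.4986, 0.0303, 0.0513]
eef_rot: [0.001, 0.989, -0.146, 0.002]
wrist_force: [-0.1, -1.0, 0.2]
opening: 0.004
t 9.2 pos [0.4986 0.0303 0.0513] F [-0.07 -1.01  0.18] xyaw -16.8 ztool [ 0.004 -0.002 -1.   ] open 0.0
go (fractions) [-0.016  0.047  0.069]
```

```bash
python3 -m handwheel '[{"travel":[-0.015,0.045,0],"dr":[0,0,0]},{"travel":[0,0,0],"dr":[0,0,0]},{"travel":[0,0,0.025],"dr":[0,0,0]},{"travel":[0,0,0.015],"dr":[0,0,0]},{"travel":[0,0,0.015],"dr":[0,0,0]}]'
python3 -m handwheel '[{"travel":[0,0,0.02],"dr":[0,0,0]},{"travel":[0,0,0.015],"dr":[0,0,0]}]'
```

```text
time_s: 9.62
eef_pos: [0.4968, 0.0237, 0.0457]
eef_rot: [0.001, 0.989, -0.146, 0.005]
wrist_force: [-1.1, 0.6, 1.8]
opening: 0.005
time_s: 9.78
eef_pos: [0.4966, 0.0235, 0.0404]
eef_rot: [0.001, 0.989, -0.146, 0.005]
wrist_force: [-5.0, 0.3, 17.3]
opening: -0.0
```

Corner c sinks, to 40.4 mm. I'll hold a moment and take a picture, then release.

```bash
python3 -m handwheel '[{"travel":[0,0,0.015],"dr":[0,0,0]},{"travel":[0,0,0.015],"dr":[0,0,0]}]'
python3 -m handwheel '[{"travel":[0,0,-0.1],"dr":[0,0,0]},{"travel":[0,0,-0.2],"dr":[0,0,0]},{"travel":[0,0,-0.15],"dr":[0,0,0]},{"travel":[0,0,0],"dr":[0,0,0]},{"travel":[0,0,0],"dr":[0,0,0]}]'
python3 -c "
from h import *
togo([.4705,-.0165,.065])
im=viewer.camera('scene')[:,:,::-1];cv2.imwrite('pics/s2.png',cv2.resize(im[160:260,200:333],None,fx=6,fy=6,interpolation=cv2.INTER_CUBIC))"
```

```text
time_s: 9.95
eef_pos: [0.4969, 0.0235, 0.0399]
eef_rot: [0.001, 0.989, -0.146, 0.004]
wrist_force: [-15.7, 2.0, 38.0]
opening: -0.004
time_s: 10.37
eef_pos: [0.4961, 0.0239, 0.1098]
eef_rot: [0.001, 0.989, -0.146, 0.003]
wrist_force: [-1.0, -0.0, -1.2]
opening: -0.001
t 10.37 pos [0.4961 0.0239 0.1098] F [-1.03 -0.   -1.24] xyaw -16.7 ztool [ 0.006 -0.003 -1.   ] open -0.0
go (fractions) [-0.088  0.307  0.298]
```

View pics/s2.png

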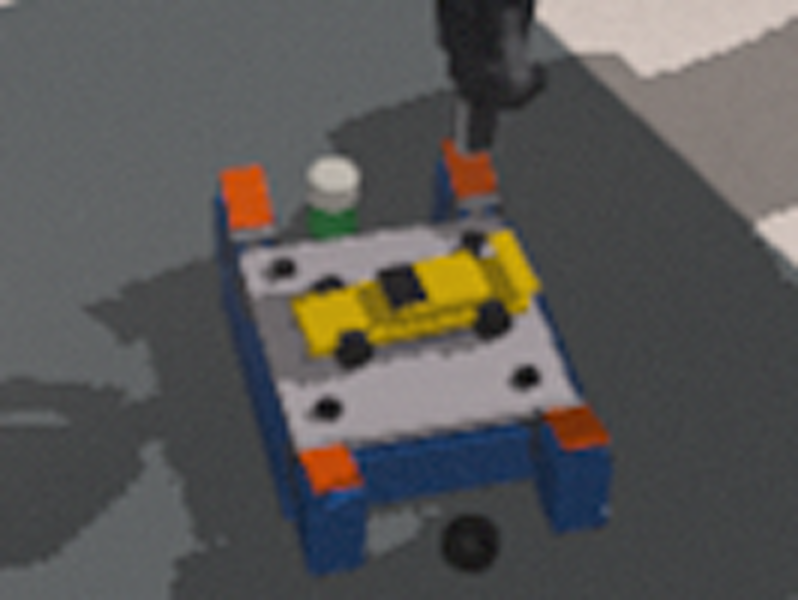

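The plate has sprung back level, all four shims are raised (pad c at crop (470,168)), and the car and jar haven't moved. Moving over pad c.

```bash
python3 -m handwheel '[{"travel":[-0.045,0.15,0],"dr":[0,0,0]},{"travel":[-0.045,0.16,0],"dr":[0,0,0]},{"travel":[0,0,0],"dr":[0,0,0]},{"travel":[0,0,0.1],"dr":[0,-0.01,0.02]},{"travel":[0,0,0.09],"dr":[0,0,0]},{"travel":[0,0,0.03],"dr":[0,0,0]},{"travel":[0,0,0],"dr":[0,0,0]},{"travel":[0,0,0],"dr":[0,0,0]}]'
python3 -c "
from h import *
togo([.470,-.0175,.049])"
```

```text
time_s: 11.08
eef_pos: [0.4657, -0.0163, 0.0678]
eef_rot: [-0.0, 0.988, -0.151, -0.004]
wrist_force: [-0.3, 0.9, 0.5]
opening: -0.002
t 11.08 pos [ 0.4657 -0.0163  0.0678] F [-0.3   0.91  0.54] xyaw -17.4 ztool [-0.008  0.002 -1.   ] open -0.0
go (fractions) [ 0.031 -0.001  0.125]
```

```bash
python3 -m handwheel '[{"travel":[0.03,0,0.03],"dr":[0,0.015,0]},{"travel":[0,0,0.03],"dr":[0,0,0]},{"travel":[0,0,0.03],"dr":[0,0,0]},{"travel":[0,0,0.02],"dr":[0,0,0]}]'
python3 -m handwheel '[{"travel":[0,0,0.025],"dr":[0,0,0]},{"travel":[0,0,0.025],"dr":[0,0,0]}]'
python3 -m handwheel '[{"travel":[0,0,0.025],"dr":[0,0,0]},{"travel":[0,0,0.025],"dr":[0,0,0]}]'
```

```text
time_s: 11.42
eef_pos: [0.4721, -0.0181, 0.0521]
eef_rot: [0.001, 0.989, -0.15, 0.001]
wrist_force: [-4.0, -1.6, 6.5]
opening: 0.0
time_s: 11.58
eef_pos: [0.4727, -0.0187, 0.048]
eef_rot: [0.002, 0.989, -0.15, 0.001]
wrist_force: [-26.3, 6.7, 73.3]
opening: -0.002
time_s: 11.75
eef_pos: [0.4726, -0.0186, 0.0484]
eef_rot: [0.002, 0.989, -0.148, -0.002]
wrist_force: [-19.5, 2.3, 47.8]
opening: 0.001
```

The pad has bottomed at 48 mm with a firm stop. I'll retreat straight up and check.

```bash
python3 -m handwheel '[{"travel":[0,0,-0.15],"dr":[0,0,0]},{"travel":[0,0,-0.25],"dr":[0,0,0]},{"travel":[0,0,-0.25],"dr":[0,0,0]},{"travel":[0,0,-0.25],"dr":[0,0,0]},{"travel":[0,0,-0.2],"dr":[0,0,0]},{"travel":[0,0,0],"dr":[0,0,0]},{"travel":[0,0,0],"dr":[0,0,0]},{"travel":[0,0,0],"dr":[0,0,0]}]'
python3 -c "
from h import *
im=viewer.camera('scene')[:,:,::-1];cv2.imwrite('pics/s3.png',cv2.resize(im[160:260,200:333],None,fx=6,fy=6,interpolation=cv2.INTER_CUBIC))"
```

```text
time_s: 12.42
eef_pos: [0.4749, -0.0171, 0.2245]
eef_rot: [0.003, 0.989, -0.147, 0.001]
wrist_force: [-0.5, 0.6, -0.3]
opening: -0.004
```

View pics/s3.png

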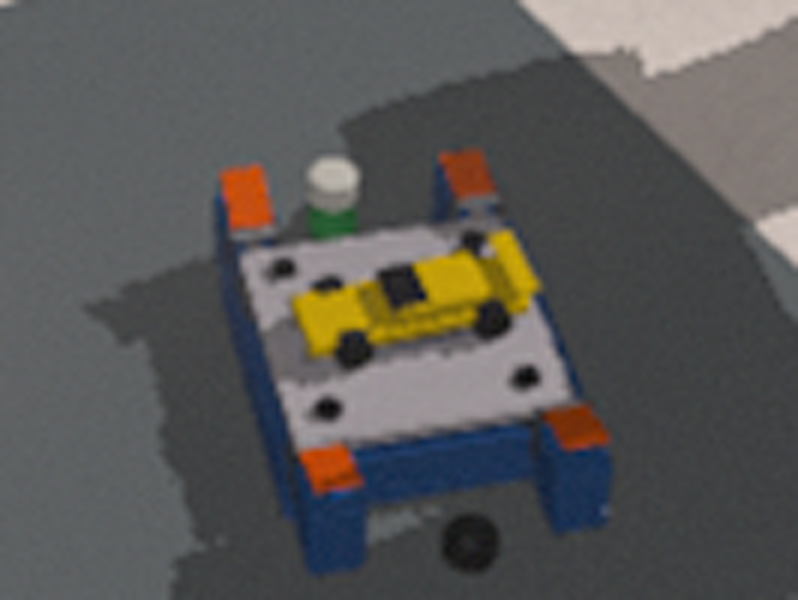

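Pad c's far edge dropped from crop row 135 to 152, about 9 mm. The other pads, the car, jar and tyre haven't moved, and the hand is clear. Handing in.

```bash
python3 -c "
from bench import ctrl
print(ctrl.hand_in())"
```

```text
the job is handed in; nothing more can be done
None
```

The rocking corner was c, and its shim is now pressed flat. I handed the job in at about 12.5 s of the 51 s allowed.

- **Finding the corner:** Studs b, a and d stopped at about 45 mm under 19–29 N, so they are firm. Stud c sank to 40 mm, and the picture after release showed the plate level again with all four shims still raised.
- **Pressing the shim:** Pad c went down to a hard stop with the fingertip at about 48 mm, where flat is 49 mm. The wrist force peaked at about 73 N, under the 120 N limit but harder than needed.
- **Last check:** The final picture shows pad c lowered by about 9 mm and the other three pads still up. The plate looks level, the car, jar and tyre have not moved, and the hand is about 22 cm above the bench.

**Not checked or off:**
- I could not read the shim angle directly; "flat" comes from the pad's height and the picture.
- The rotary tool, bottle, tape and screwdriver were outside the last picture. The arm crossed the bench above the tall items' height.
- The two camera views disagreed by about 3 mm in y.
- The arm drifted up to about 12 mm during one descent, near stud b, and I corrected it before pressing.

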